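# Present a grinding ball to the optical reader

### The job

Slide the empty catch dish along the bench, without lifting it, until it stands centred in the ring mark in front of the optical reader. Then pick up the ball tray by its upright blade and carry it, with the ball and the block staying in their pockets, so that the ball is above the middle of the dish and as high as the reader's window. Finish while still holding the tray there, level and still, and leave the other things alone.

Things in the scene. Friction and masses are not known exactly. Their poses are not given: they have to be found in the camera images.
- dish: Round shallow steel catch dish, loose on the bench, about 0.25 kg. 110 mm across at the rim, 98 mm at the foot, 28 mm tall, wall 4 mm, floor 5 mm thick, empty inside. Origin: centre of its underside, z up.
- spot (a point): Centre of the dark ring mark painted flat on the bench in front of the optical reader (ring 126 mm inside, 138 mm outside), at bench height. The reader is a white box 250 mm wide, 210 mm deep, 254 mm tall, standing fixed beside the ring; its front face is about 190 mm from the ring's centre, on the ring's right (-y) side, turned a little either way.
- window (a point): Centre of the reader's round glass window (56 mm across), 140 mm above the bench, on the reader's front face that looks at the ring.
- tray: Loose black plastic ball tray with an aluminium blade, about 0.25 kg. Deck 180 x 80 mm (x along its length), 10 mm thick, with two round pockets 32 mm across and 4 mm deep, centred 60 mm either side of the middle along x. Upright grip blade in the middle: 50 mm along x, 14 mm thick across y, standing from the deck to 72 mm above the tray's underside. Pinch the blade across its thickness (along tray y). Origin: centre of the underside of the deck, z up.
- blade_top (a point): Middle of the top edge of the tray's grip blade, 72 mm above the tray's underside.
- pocket_a (a point): The pocket at +x of the tray: the point 18.5 mm above the tray's underside on the pocket's axis, where the centre of a ball at rest in its middle lies. The ball may be in either pocket.
- pocket_b (a point): The pocket at -x of the tray, the same point (18.5 mm above the tray's underside).
- ball_center (a point): Centre of the white ceramic grinding ball, 25 mm diameter, 50 g, lying loose in one of the two pockets with a few mm of play; it rolls out over the 4 mm rim if the tray is tipped far or jerked.
- block: Plain steel reference block, 20 x 20 mm square and 12 mm tall, lying loose in the other pocket. Origin: centre of its underside.
- vial1: Bystander, loose: small capped glass vial, 22 mm across, 52 mm tall. Origin: centre of its underside.
- vial2: Bystander, loose: small capped glass vial, 22 mm across, 52 mm tall. Origin: centre of its underside.
- vial3: Bystander, loose: small capped glass vial, 22 mm across, 52 mm tall. Origin: centre of its underside.
- beaker: Bystander, loose: glass beaker, 64 mm across, 75 mm tall. Origin: centre of its underside.
- jar: Bystander, loose: amber glass jar with white cap, 48 mm across, 55 mm tall. Origin: centre of its underside.
- spatula: Bystander, loose: thin steel lab spatula lying flat, about 180 mm long, 12 mm wide, 6 mm high (x along its length; the origin is on its underside near mid-length). 
- tipbox: Bystander, loose: closed pipette-tip box, 82 x 122 mm, 62 mm tall. Origin: centre of its underside.

How it is judged:
By the outcome, as a careful person would: the job done as asked, in the order asked, and still so for the second after the job is handed in, while the arm keeps its last pose, push and grip.
It also fails if it takes over 70 s, if anything falls off the work surface, if the arm or the gripper's body presses on something with over 40 N, if the wrist force passes 120 N, or if a joint passes its speed limit or range.

### The arm

A 6-joint arm with a two-finger parallel gripper is mounted at the origin on the work surface. World frame = base frame: x ahead of the robot, y to its left, z up, the work surface at z = 0. Lengths are in m, angles in rad, forces in N, time in s.
With the tool pointing down it reaches from about 0.425 to 0.95 m from the base axis. Payload 3.5 kg.
Tool frame: the origin (TCP) lies between the finger pads; the fingertips stand 17 mm ahead of it and the grasp point (between the pads) lies 2 mm behind it (ctrl.tip_reach is the distance from the TCP to the fingertips, in m); z points along the fingers, y is the direction in which the jaws open and shut (so a half turn about z gives the same grasp; the last joint's range is limited). The gripper opens to 85 mm and grips with 20 to 120 N. Pads are 22 mm wide; open, the fingers measure 114 mm over their backs; the gripper's body (76 mm by 85 mm) begins 54 mm behind the grasp point. The pads swing forward as they close: fully open they stand 13 mm farther back than shut.
Start: joints at [-1.383, 0.286, 1.577, -0, 1.279, -0.15], TCP at [0.224, -0.637, 0.248] pointing down, gripper open.
Joint ranges: [-2.77, 2.77], [-0.9, 2.22], [0.21, 2.48], [-1.53, 4.67], [0.24, 2.81], [-2.84, 2.84]. Speed limits (rad/s): [2.79, 2.79, 3.14, 3.14, 3.14, 3.14].

### API

Orientations are given as a unit quaternion [x, y, z, w].
In Python, from plant import monitor, imaging, workorder, ctrl gives the robot as it stands.
- The arm moves only by the tool send_rows, never from a script. Its argument "rows" is a list of rows, each a list of 4 numbers: the shift along the world's x, y, z normalised to -1 to 1, where 1 is 0.3 m, then the turn about the world's z normalised to -1 to 1, where 1 is 360 degrees. A call has 1 to 20 rows; each row is the pose to reach, as a shift and turn from the pose commanded when the call began, turning the shorter way round; what a row does not reach only later rows make up. A row lasts 1/8 s, in which the tool goes at most 62.5 mm and 10.7 degrees, less where a joint would pass 70% of its speed; a pose out of reach is approached as far as the arm can. A call with a number of a shift or a turn outside -1 to 1 is refused whole. A call with a gripper value outside its range is refused whole. "jaw" is the closure, from 0 (fully open) to 1 (shut), set as the call begins (left out, the last holds). The fingers move at their own pace and stop on an object; "newtons" is the grip in N (left out, the last holds). Time passes only in rows, so rows that repeat a pose let the fingers close. It gives the time, the measured TCP pose, the force and the opening at its end, in the units of the state.
- monitor.get_state(): the state, without advancing time (a new reading comes with each control period).
- imaging.read_camera(name): name is "scene" or "top" or "wrist"; returns the picture (480x640x3 uint8, red, green, blue); there is no depth.
- imaging.calibration(name): a dict with "intrinsics" (3x3 intrinsics, pixels), "dist_coeffs" ([k1, k2, p1, p2, k3] as OpenCV has them; the pictures are not rectified), "cam_to_world" (4x4, takes a point from camera to world coordinates). Camera axes: x right, y up, looking along -z (the intrinsics and any distortion apply to the point x, -y, -z); pixel columns grow to the right and rows downward; lengths in m; the calibration is good to about 2 mm. A picture is of the moment at which its call begins: read the wrist's pose just before it. calibration takes no time and is no camera call; for the wrist camera it gives the pose at the moment of the call.
- workorder.sign_off(): hands the job in, once; it reports no verdict.
The state is a dict: "time": time; "qpos": joint angles; "dq": joint speeds; "joint_efforts": joint torques, N m; "eef_pos": TCP position; "tcp_rot": TCP orientation; "contact_force": force on the tool from outside, world axes, zero at the start; "wrist_torque": the same for the moment, N m; "opening": opening from 0.0 (shut) to 1.0 (fully open).
Only numpy, scipy, OpenCV 4.12 (cv2) and the standard library are available. Lean on these libraries where they do the work, as an engineer would, in place of code of your own. Each camera call takes 0.05 s, during which the arm holds its last target.

## Working session

There is one attempt and no reset: what is moved stays moved. The work goes in short steps, Python scripts to look and compute and a tool call to move; the robot and the scene stay as the last step left them, time stands still between calls to the robot, and variables do not carry over. Pictures are saved under pics/ and viewed, and the job is handed in when it is done.

Besides the shell and the picture viewer there is one more tool, called after ">>>" by a JSON object that holds its "name" and its "arguments". send_rows: Moves the arm, as the interface text tells. Scaled input: -1 to 1 covers 0.3 m each way for a shift and 360 degrees each way for a turn. Its arguments: {"type":"object","properties":{"rows":{"type":"array"},"jaw":{"type":"number"},"newtons":{"type":"number"}},"required":["rows"]}

```bash
ls; mkdir -p pics; python3 - <<'E'
from plant import monitor, imaging, workorder, ctrl
import cv2
print(monitor.get_state(), ctrl.tip_reach)
for n in ("scene","top","wrist"):
    c=imaging.calibration(n); print(n,c)
    cv2.imwrite(f"pics/{n}0.png",cv2.cvtColor(imaging.read_camera(n),cv2.COLOR_RGB2BGR))
E
```

```text
pics
{'time': 0.0, 'qpos': array([-1.38302891e+00,  2.87199534e-01,  1.57815220e+00,  6.89896926e-06,
        1.27859809e+00, -1.50002796e-01]), 'dq': array([ 0.00119902, -0.00113685, -0.00111264, -0.00038624,  0.00046847,
        0.00085832]), 'joint_efforts': array([ 6.63563242e-04, -4.05978727e+01, -2.92624676e+01, -7.23953872e-05,
        5.83372079e-03, -1.44079598e-05]), 'eef_pos': array([ 0.22359743, -0.63624767,  0.24693797]), 'tcp_rot': array([ 9.85772258e-01,  1.68082321e-01, -1.89516184e-05, -1.17843952e-03]), 'contact_force': array([0.42591142, 0.36633912, 0.5211733 ]), 'wrist_torque': array([-0.00646596, -0.01152964,  0.04167948]), 'opening': 0.9995895181220138} 0.017
scene {'intrinsics': array([[555.20454542,   0.        , 321.14134296],
       [  0.        , 555.20454542, 235.1164395 ],
       [  0.        ,   0.        ,   1.        ]]), 'dist_coeffs': array([0.02858607, 0.        , 0.        , 0.        , 0.        ]), 'cam_to_world': array([[-0.39854644, -0.57801582,  0.71208036,  1.36449864],
       [ 0.91699361, -0.23688171,  0.32095136,  0.32570849],
       [-0.0
[... 554 characters left out ...]
,
       [ 6.32473886e-04,  1.62410585e-01,  9.86723062e-01,
         1.18373283e+00],
       [ 0.00000000e+00,  0.00000000e+00,  0.00000000e+00,
         1.00000000e+00]])}
wrist {'intrinsics': array([[350.9086941 ,   0.        , 317.84537988],
       [  0.        , 350.9086941 , 238.38099019],
       [  0.        ,   0.        ,   1.        ]]), 'dist_coeffs': array([-0.03010419,  0.        ,  0.        ,  0.        ,  0.        ]), 'cam_to_world': array([[ 0.3306314 ,  0.90351298,  0.27266677,  0.29333975],
       [-0.94375459,  0.31750519,  0.09229156, -0.61246208],
       [-0.0031865 , -0.287845  ,  0.95767171,  0.37328774],
       [ 0.        ,  0.        ,  0.        ,  1.        ]])}
```

View pics/top0.png

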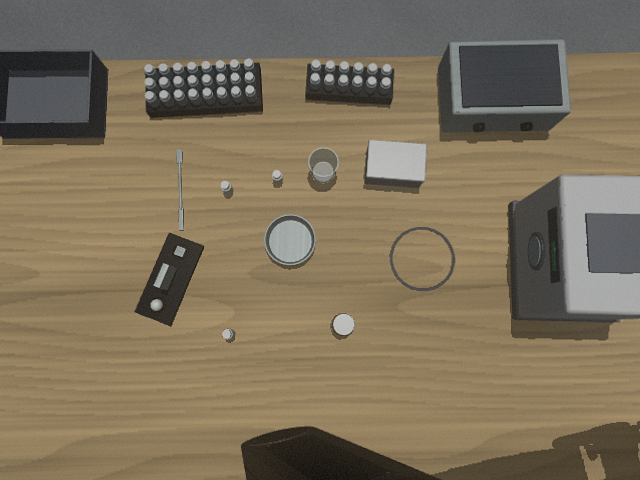

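View pics/scene0.png

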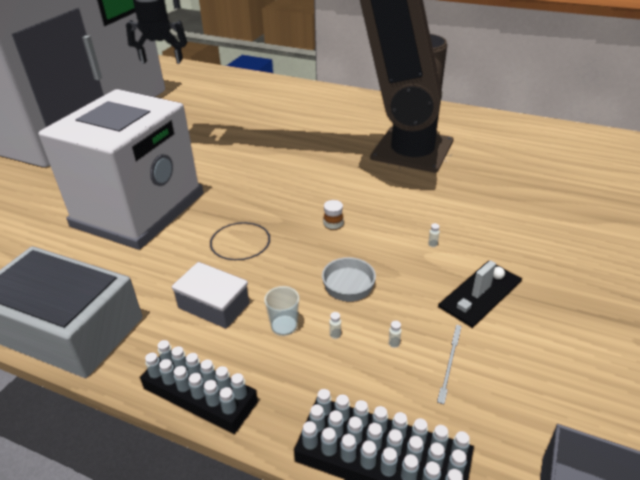

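View pics/wrist0.png

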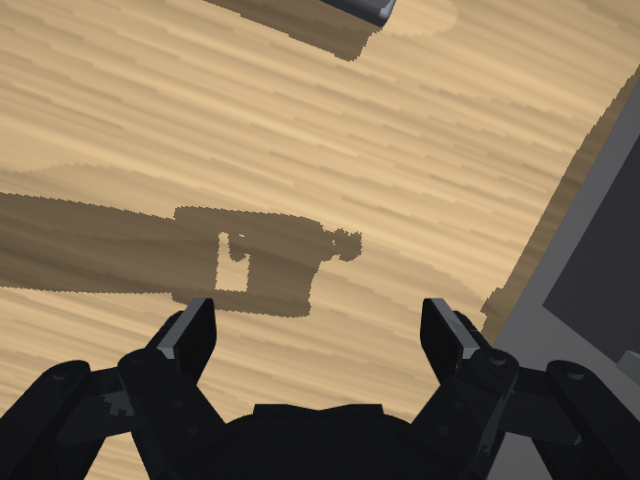

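```bash
cat > h.py <<'E'
from plant import monitor, imaging, workorder, ctrl
import cv2, numpy as np
def ray(cal,uv):
    uv=np.atleast_2d(np.array(uv,float))
    n=cv2.undistortPoints(uv[:,None],cal["intrinsics"],cal["dist_coeffs"])[:,0]
    d=np.c_[n[:,0],-n[:,1],-np.ones(len(n))]
    T=cal["cam_to_world"]; return T[:3,3],d@T[:3,:3].T
def onz(cal,uv,z):
    o,d=ray(cal,uv); return o+d*((z-o[2])/d[:,2])[:,None]
def proj(cal,P):
    P=np.atleast_2d(np.array(P,float)); T=cal["cam_to_world"]; c=(P-T[:3,3])@T[:3,:3]
    c=c*[1,-1,-1]
    return cv2.projectPoints(c,np.zeros(3),np.zeros(3),cal["intrinsics"],cal["dist_coeffs"])[0][:,0]
def tri(cs,uvs):
    A=np.zeros((3,3));b=np.zeros(3)
    for c,u in zip(cs,uvs):
        o,d=ray(c,u); d=d[0]/np.linalg.norm(d[0]); M=np.eye(3)-np.outer(d,d); A+=M;b+=M@o
    return np.linalg.solve(A,b)
def snap(n,f=None):
    cal=imaging.calibration(n); im=cv2.cvtColor(imaging.read_camera(n),cv2.COLOR_RGB2BGR)
    if f: cv2.imwrite("pics/"+f,im)
    return cal,im
def crop(im,x0,y0,w,h,s,f):
    cv2.imwrite("pics/"+f,cv2.resize(im[y0:y0+h,x0:x0+w],None,fx=s,fy=s,interpolation=cv2.INTER_CUBIC))
E
python3 - <<'E'
from h import *
im=cv2.imread("pics/top0.png")
c=imaging.calibration("top")
for n,u,z in [("dish rim",(290,240),.028),("ring",(422,258.5),0),("vial a",(226,186),.052),("vial b",(277.5,175),.052),("vial c",(228,334.5),.05),("beaker",(323,163),.075),("jar",(343.5,324),.055),("tipbox",(396,160),.062),("tray blade",(165,276),.072),("ball",(156.5,305),.0185),("block",(180,251),.018),("spat",(180,150),.003),("spat2",(181,230),.003)]:
    print(n,onz(c,u,z).round(4))
crop(im,240,130,200,150,4,"c1.png"); crop(im,120,220,100,120,5,"c2.png"); crop(im,380,170,260,160,3,"c3.png")
E
```

```text
dish rim [[0.5805 0.0318 0.028 ]]
ring [[ 0.5411 -0.2478  0.    ]]
vial a [[0.6922 0.1631 0.052 ]]
vial b [[0.7144 0.0559 0.052 ]]
vial c [[0.3876 0.1556 0.05  ]]
beaker [[ 0.732  -0.0391  0.075 ]]
jar [[ 0.4048 -0.075   0.055 ]]
tipbox [[ 0.7402 -0.1911  0.062 ]]
tray blade [[0.5042 0.2785 0.072 ]]
ball [[0.4499 0.3086 0.0185]]
block [[0.562  0.2634 0.018 ]]
spat [[0.7878 0.2726 0.003 ]]
spat2 [[0.6096 0.2661 0.003 ]]
```

View pics/c1.png

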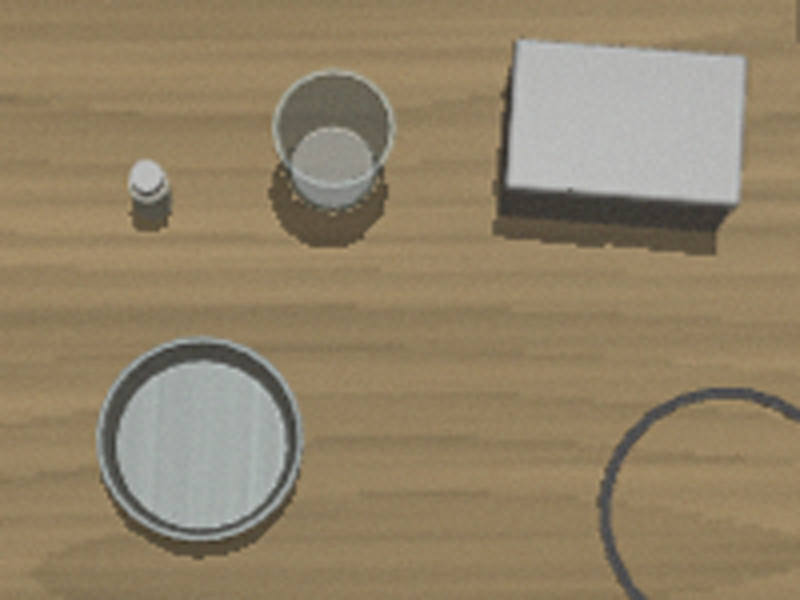

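View pics/c2.png

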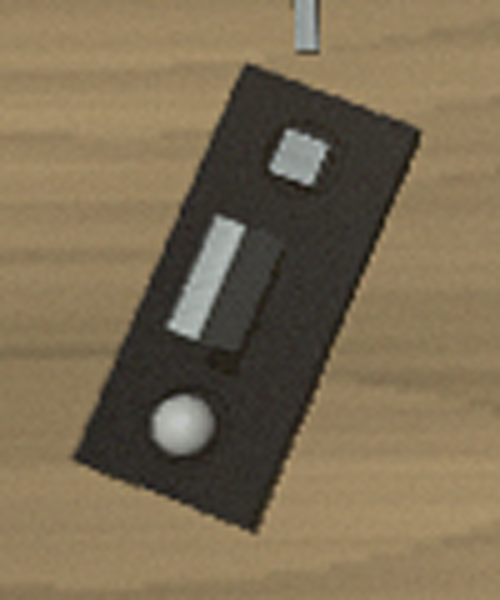

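View pics/c3.png

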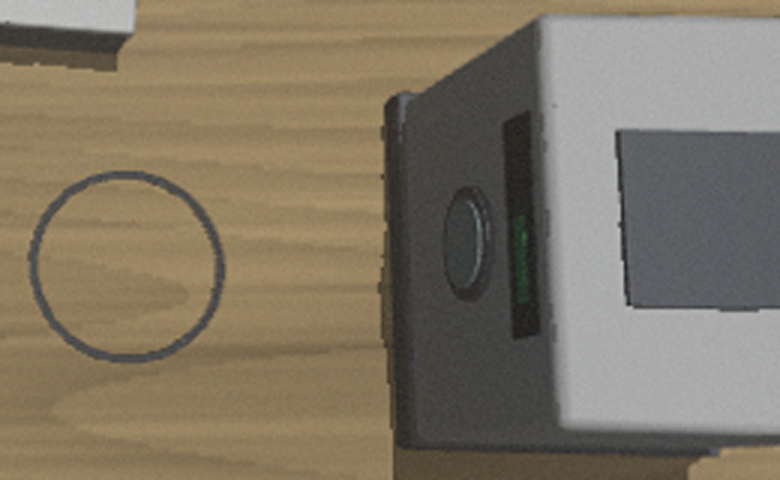

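The top view shows the dish at (290,240), ring at (422,258), the tray around (170,280) with the ball in the lower-left pocket (157,305) and the block at (180,251), and the reader at right (window ~(535,250)). Next: refine these.

```bash
cat > m.py <<'E'
from h import *
from scipy.optimize import least_squares
def circ(P):
    f=lambda p: np.hypot(P[:,0]-p[0],P[:,1]-p[1])-p[2]
    r=least_squares(f,[*P[:,:2].mean(0),.06],loss="soft_l1",f_scale=.002); return r.x
def ring_fit(c,im,guess=(.541,-.248)):
    # darkest pixel along radial lines, on bench plane
    g=cv2.cvtColor(im,cv2.COLOR_BGR2GRAY).astype(np.float32); pts=[]
    rr=np.arange(.052,.080,.0005)
    for a in np.arange(0,2*np.pi,.05):
        W=np.c_[guess[0]+rr*np.cos(a),guess[1]+rr*np.sin(a),0*rr]
        uv=proj(c,W).astype(np.float32)
        v=cv2.remap(g,uv[:,0].copy().reshape(-1,1),uv[:,1].copy().reshape(-1,1),cv2.INTER_LINEAR)[:,0]
        if v.min()<np.median(v)-20:
            w=np.clip(np.median(v)-10-v,0,None); pts.append((W*w[:,None]).sum(0)/w.sum())
    return circ(np.array(pts)),len(pts)
def edge_circ(c,im,guess,z,r0,r1,dark_in=False):
    # outermost strong gradient along rays
    g=cv2.GaussianBlur(cv2.cvtColor(im,cv2.COLOR_BGR2GRAY),(3,3),0).astype(np.float32); pts=[]
    sat=cv2.GaussianBlur(cv2.cvtColor(im,cv2.COLOR_BGR2HSV)[:,:,1],(3,3),0).astype(np.float32)
    rr=np.arange(r0,r1,.0004)
    for a in np.arange(0,2*np.pi,.05):
        W=np.c_[guess[0]+rr*np.cos(a),guess[1]+rr*np.sin(a),0*rr+z]
        uv=proj(c,W).astype(np.float32)
        v=cv2.remap(sat,uv[:,0].copy().reshape(-1,1),uv[:,1].copy().reshape(-1,1),cv2.INTER_LINEAR)[:,0]
        d=np.diff(v); i=d.argmax()
        pts.append(W[i])
    return circ(np.array(pts))
E
python3 - <<'E'
from m import *
for n in ("top","scene"):
    c=imaging.calibration(n); im=cv2.imread(f"pics/{n}0.png")
    print(n,"ring",ring_fit(c,im))
    print(" dish rim",edge_circ(c,im,(.5805,.032),.028,.045,.065))
    print(" ring px",proj(c,[(.541,-.248,0)]),proj(c,[(.58,.032,.028)]))
c=imaging.calibration("top")
k=np.array([(248,65),(420,131),(257,532),(75,458)])/5+[119.9,219.9]
P=onz(c,k,.010);print(P.round(4),P.mean(0)); 
e=P[1]-P[2];e2=P[0]-P[3];print(np.degrees(np.arctan2(e[1],e[0])),np.degrees(np.arctan2(e2[1],e2[0])),np.linalg.norm(e),np.linalg.norm(e2))
b=np.array([(216,214),(246,224),(203,343),(167,328)])/5+[119.9,219.9]
B=onz(c,b,.072);print(B.round(4),B.mean(0))
im=cv2.imread("pics/scene0.png"); crop(im,410,220,140,110,5,"c4.png");crop(im,180,180,220,160,3.5,"c5.png")
w=np.array([(467,243)])/3.+[379.9,169.9]; print(w)
ws=(161.5,169.5); print(tri([c,imaging.calibration("scene")],[w[0],ws]))
E
```

```text
top ring (array([ 0.54160807, -0.24733238,  0.06604946]), 126)
 dish rim [0.58249375 0.03274691 0.05440569]
 ring px [[422.09419055 258.55981655]] [[289.92935026 240.21562591]]
scene ring (array([ 0.54504833, -0.24673917,  0.06604243]), 126)
 dish rim [0.58665364 0.03397431 0.05437652]
 ring px [[240.22316461 238.89217959]] [[348.73879609 272.22270711]]
[[0.6023 0.2886 0.01  ]
 [0.5729 0.2152 0.01  ]
 [0.4061 0.2791 0.01  ]
 [0.4377 0.3552 0.01  ]] [0.50474539 0.28450414 0.01      ]
-20.96692703985496 -22.013636324168225 0.17864233354981698 0.1776176781617426
[[0.5309 0.2831 0.072 ]
 [0.5267 0.2711 0.072 ]
 [0.4796 0.2866 0.072 ]
 [0.4857 0.301  0.072 ]] [0.50573204 0.28547853 0.072     ]
[[535.56666667 250.9       ]]
[ 0.53531643 -0.43564088  0.13768001]
```

View pics/c4.png

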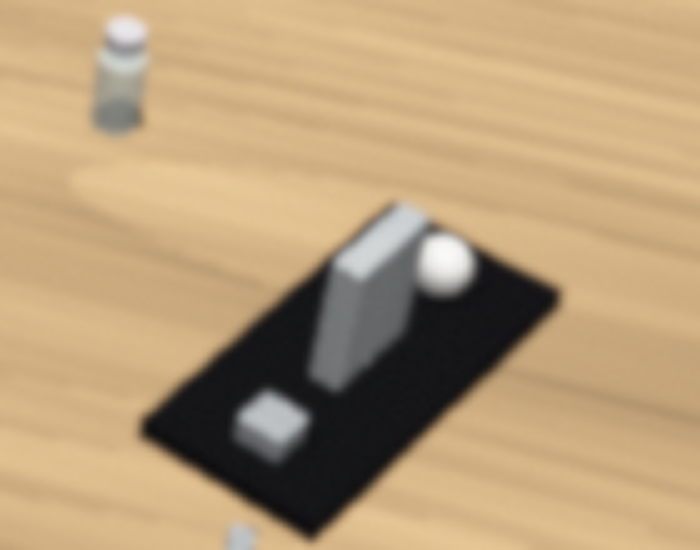

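>>> {"name": "send_rows", "arguments": {"rows": [[0,0,0.15,0],[0.02,0.05,0.28,0.02],[0.08,0.15,0.3,0.04],[0.17,0.3,0.3,0.065],[0.26,0.45,0.3,0.09],[0.35,0.6,0.3,0.115],[0.44,0.75,0.3,0.14],[0.53,0.9,0.3,0.165],[0.6,1.0,0.3,0.174]], "jaw": 0.5}}

```text
time: 1.27
eef_pos: [0.4044, -0.3347, 0.3381]
tcp_rot: [0.754, 0.657, 0.0, -0.0]
contact_force: [1.2, -1.0, 0.8]
opening: 0.502
```

>>> {"name": "send_rows", "arguments": {"rows": [[0.06,0.12,0,0],[0.14,0.28,-0.05,0],[0.23,0.45,-0.1,0],[0.32,0.62,-0.2,0],[0.41,0.8,-0.3,0],[0.47,0.93,-0.4,0],[0.5,1.0,-0.46,0],[0.5,1.0,-0.46,0],[0.5,1.0,-0.46,0]]}}

```text
time: 2.4
eef_pos: [0.5539, -0.0374, 0.2009]
tcp_rot: [0.755, 0.656, 0.0, 0.0]
contact_force: [0.0, -0.3, -0.4]
opening: 0.5
```

```bash
python3 - <<'E'
from m import *
s=monitor.get_state(); print(s['time'],s['eef_pos'],s['contact_force'],s['opening'])
c,im=snap("wrist","w1.png")
print(proj(c,[(.5845,.0335,.028),(.543,-.247,0),s['eef_pos']+[0,0,-.017]]))
E
```

```text
2.4 [ 0.55388874 -0.03741141  0.20093224] [ 0.04987733 -0.34346463 -0.4046597 ] 0.5002174461028246
[[342.34519989 131.74816445]
 [334.02669766 394.3775589 ]
 [316.82142063 302.5153242 ]]
```

View pics/w1.png

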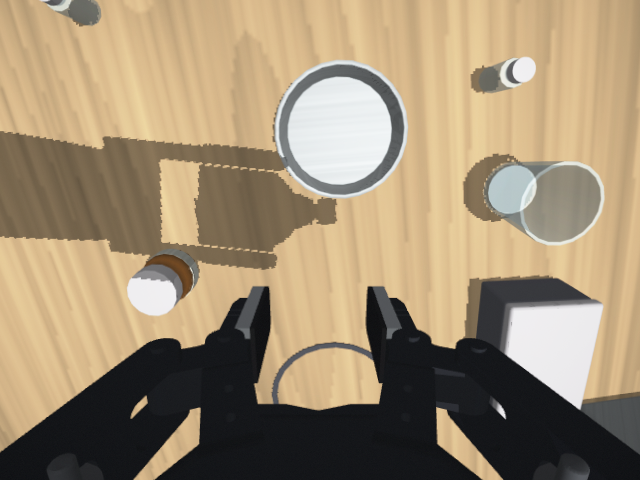

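```bash
python3 - <<'E'
from m import *
c=imaging.calibration("wrist"); im=cv2.imread("pics/w1.png")
print(edge_circ(c,im,(.5845,.034),.028,.045,.065))
print(onz(c,[(341,129),(337,62)],.028))
# blobs: finger tip widths
E
```

```text
[0.58368001 0.03298582 0.05447999]
[[0.58412546 0.03536539 0.028     ]
 [0.58726114 0.08569098 0.028     ]]
```

>>> {"name": "send_rows", "arguments": {"rows": [[0.05,0.1,0,0],[0.09,0.2,-0.05,0],[0.1,0.235,-0.13,0],[0.1,0.235,-0.25,0],[0.1,0.235,-0.38,0],[0.1,0.235,-0.48,0],[0.1,0.235,-0.53,0],[0.1,0.235,-0.565,0],[0.1,0.235,-0.565,0]]}}

```text
time: 3.58
eef_pos: [0.584, 0.0333, 0.0312]
tcp_rot: [0.755, 0.656, 0.0, 0.0]
contact_force: [0.1, 0.6, -0.8]
opening: 0.499
```

```bash
python3 - <<'E'
from m import *
s=monitor.get_state(); print(s['time'],s['eef_pos'],s['contact_force'],s['opening'])
c,im=snap("wrist","w2.png")
c,im=snap("scene"); crop(im,270,180,160,130,5,"s2.png")
E
```

```text
3.575 [0.58403988 0.03329023 0.0311546 ] [ 0.10400145  0.56990381 -0.83625853] 0.49875995027434866
```

View pics/w2.png

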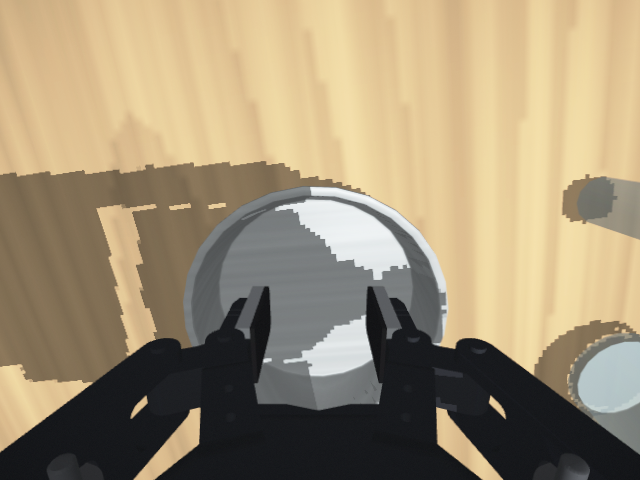

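View pics/s2.png

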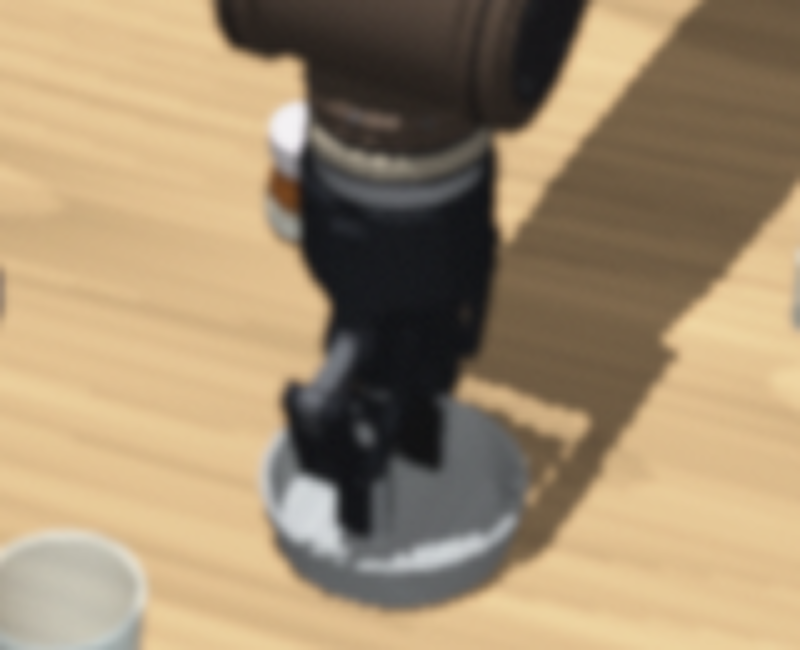

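>>> {"name": "send_rows", "arguments": {"rows": [[-0.004,-0.03,0,0],[-0.009,-0.06,0,0],[-0.015,-0.1,0,0],[-0.022,-0.15,0,0],[-0.031,-0.21,0,0],[-0.041,-0.28,0,0],[-0.051,-0.35,0,0],[-0.061,-0.42,0,0],[-0.072,-0.49,0,0],[-0.082,-0.56,0,0],[-0.092,-0.63,0,0],[-0.103,-0.7,0,0],[-0.112,-0.77,0,0],[-0.121,-0.83,0,0],[-0.129,-0.88,0,0],[-0.136,-0.925,0,0],[-0.141,-0.96,0,0],[-0.144,-0.98,0,0],[-0.145,-0.99,0,0],[-0.145,-0.99,0,0]]}}

```text
time: 6.18
eef_pos: [0.5401, -0.2635, 0.0308]
tcp_rot: [0.755, 0.656, -0.0, 0.0]
contact_force: [0.2, 2.3, 3.8]
opening: 0.499
```

```bash
python3 - <<'E'
from m import *
s=monitor.get_state(); print(s['time'],s['eef_pos'],s['contact_force'],s['opening'])
c,im=snap("wrist","w3.png")
c,im=snap("top"); crop(im,340,180,160,130,5,"t3.png")
c,im=snap("scene"); crop(im,180,150,160,130,5,"s3.png")
E
```

```text
6.175 [ 0.54011945 -0.26349165  0.03075705] [0.16114672 2.27841146 3.77248315] 0.49910545587032595
```

View pics/w3.png

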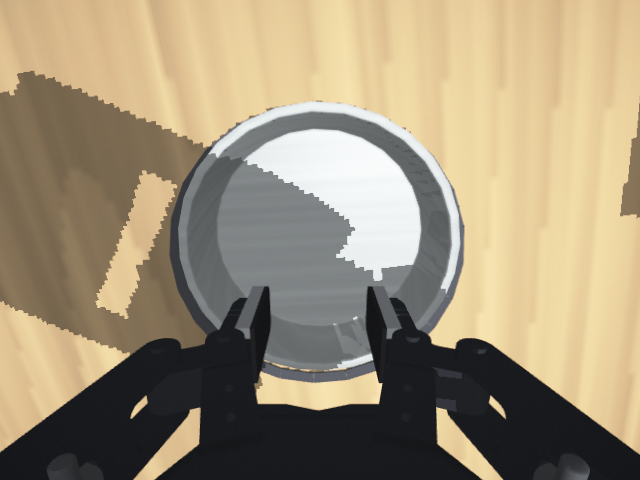

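View pics/t3.png

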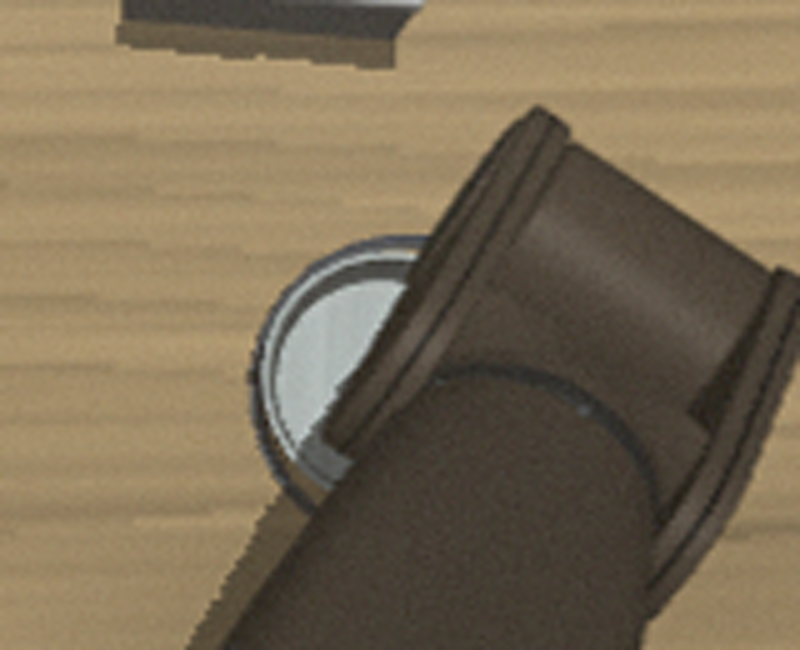

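View pics/s3.png

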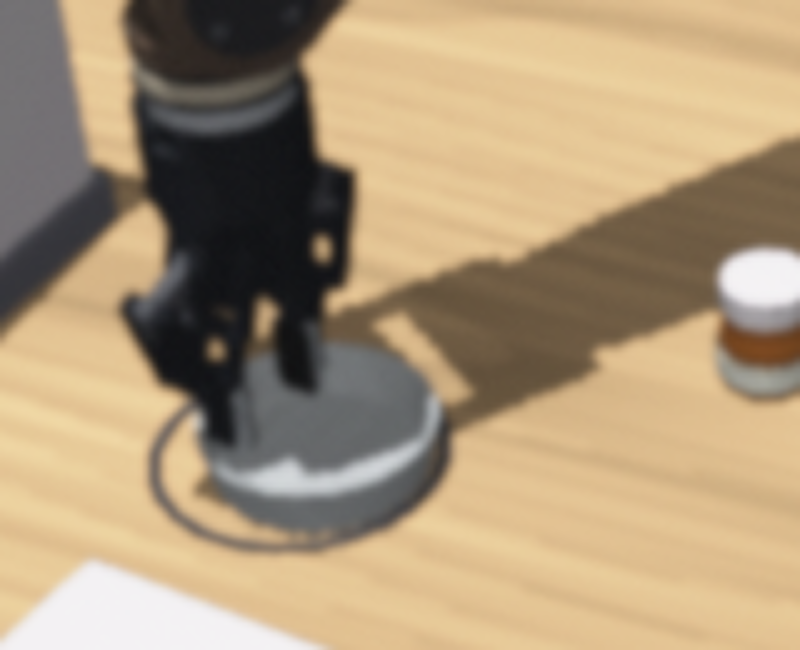

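Wrist view: the dish rim is at about (317,240), ring edge peeking out below it at (315,365); in the scene view dish still sits short of the ring. Measuring.

```bash
python3 - <<'E'
from m import *
c=imaging.calibration("wrist"); im=cv2.imread("pics/w3.png")
g=np.array([.5435,-.24])
# clear part of rim: far arc; sample points by hand at outer edge: top, left, right
P=[(316,101),(188,175),(455,175),(462,230),(172,232),(240,122),(395,122),(430,142)]
W=onz(c,P,.028); print(circ(W))
W=onz(c,[(221,228),(420,228),(318,128)],.005); print(circ(W))
s=imaging.calibration("scene")
E
```

```text
[ 0.54492776 -0.23652257  0.0571305 ]
[ 0.54601332 -0.2333965   0.04472917]
```

>>> {"name": "send_rows", "arguments": {"rows": [[-0.002,-0.01,0,0],[-0.004,-0.02,0,0],[-0.005,-0.03,0,0],[-0.005,-0.03,0,0],[-0.003,0.0,0,0],[0,0.06,0,0],[0,0.085,0.02,0],[0,0.085,0.12,0],[0,0.09,0.3,0],[0,0.2,0.45,0],[0,0.35,0.55,0],[0,0.52,0.6,0],[0,0.7,0.6,0],[0,0.75,0.6,0],[0,0.75,0.6,0]]}}

```text
time: 8.2
eef_pos: [0.54, -0.0375, 0.2109]
tcp_rot: [0.754, 0.657, -0.0, 0.0]
contact_force: [1.2, -0.4, 0.8]
opening: 0.5
```

```bash
python3 - <<'E'
from m import *
s=monitor.get_state(); print(s['time'],s['eef_pos'],s['contact_force'],s['opening'])
for n in ("wrist","top","scene"):
    c,im=snap(n,n+"4.png")
    if n=="wrist": continue
    print(n,"dish",edge_circ(c,im,(.5428,-.247),.028,.045,.06))
    if n=="top": crop(im,360,190,130,130,5,"t4.png")
    else: crop(im,180,180,130,110,6,"s4.png")
E
```

```text
8.2 [ 0.54004636 -0.03753087  0.21086305] [ 1.1695273  -0.42533714  0.82245352] 0.5002556486265093
top dish [ 0.5428123  -0.24388481  0.05434629]
scene dish [ 0.54557333 -0.24378058  0.05308165]
```

View pics/t4.png

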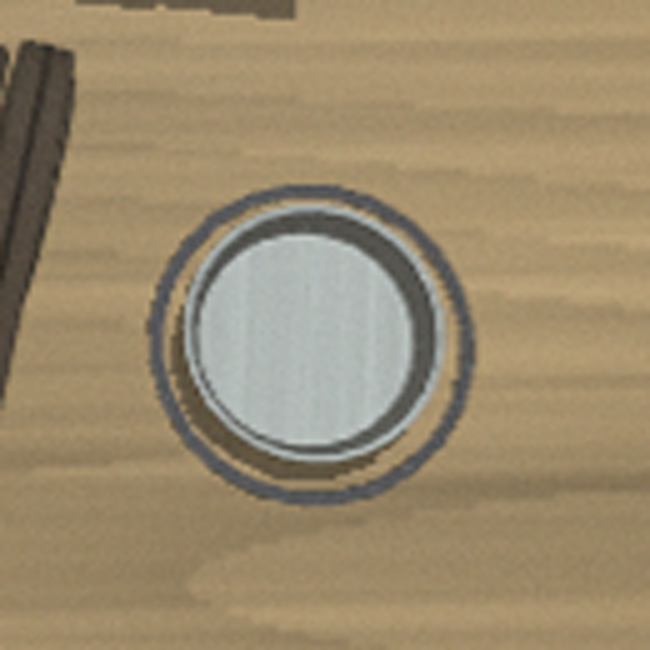

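View pics/s4.png

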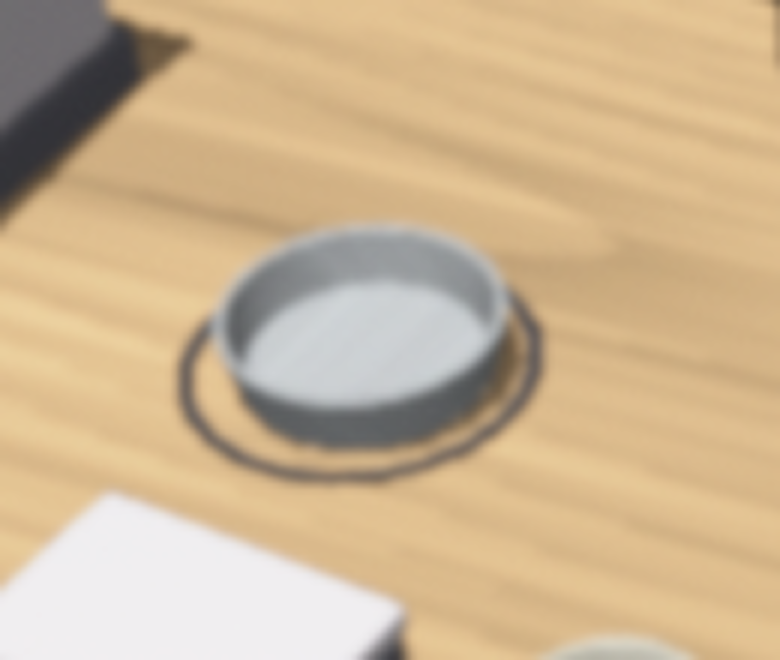

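View pics/wrist4.png

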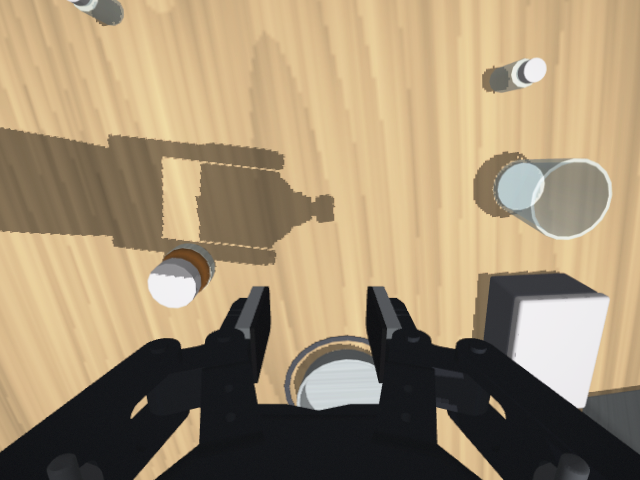

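>>> {"name": "send_rows", "arguments": {"rows": [[0,-0.1,0,0],[0,-0.25,-0.04,0],[0,-0.42,-0.1,0],[0,-0.57,-0.2,0],[0,-0.65,-0.33,0],[0,-0.665,-0.47,0],[0,-0.665,-0.57,0],[0,-0.665,-0.6,0],[-0.004,-0.71,-0.6,0],[-0.007,-0.76,-0.6,0],[-0.009,-0.775,-0.6,0],[-0.01,-0.783,-0.6,0],[-0.01,-0.791,-0.6,0],[-0.01,-0.791,-0.6,0],[-0.006,-0.74,-0.6,0],[0,-0.68,-0.6,0],[0,-0.665,-0.56,0],[0,-0.665,-0.42,0],[0,-0.6,-0.25,0],[0,-0.42,-0.1,0]]}}

```text
time: 10.85
eef_pos: [0.541, -0.1712, 0.1793]
tcp_rot: [0.756, 0.655, 0.001, 0.002]
contact_force: [-0.2, 0.3, -0.3]
opening: 0.503
```

>>> {"name": "send_rows", "arguments": {"rows": [[0,0.15,0.05,0.02],[0,0.33,0.1,0.05],[0,0.5,0.1,0.08],[0,0.67,0.1,0.1],[0,0.83,0.1,0.12],[0,0.95,0.1,0.14],[0,1.0,0.1,0.16],[0,1.0,0.1,0.18],[0,1.0,0.1,0.19]], "jaw": 0}}

```text
time: 11.98
eef_pos: [0.54, 0.1302, 0.2065]
tcp_rot: [0.254, 0.967, -0.0, 0.0]
contact_force: [-0.3, 1.0, -0.3]
opening: 1.003
```

```bash
python3 - <<'E'
from m import *
s=monitor.get_state(); print(s['time'],s['eef_pos'],s['tcp_rot'],s['contact_force'],s['opening'])
for n in ("top","scene","wrist"):
    c,im=snap(n,n+"5.png")
    if n=="wrist": continue
    print(n,"dish",edge_circ(c,im,(.542,-.247),.028,.045,.06))
    if n=="top": crop(im,360,190,130,130,5,"t5.png")
E
```

```text
11.975 [0.54001838 0.13021063 0.20652948] [ 2.53719824e-01  9.67277642e-01 -9.52576331e-05  4.52898325e-04] [-0.33997567  0.97553544 -0.33913407] 1.002862366966383
top dish [ 0.54243571 -0.24461351  0.05430972]
scene dish [ 0.54508086 -0.24465297  0.05317228]
```

View pics/t5.png

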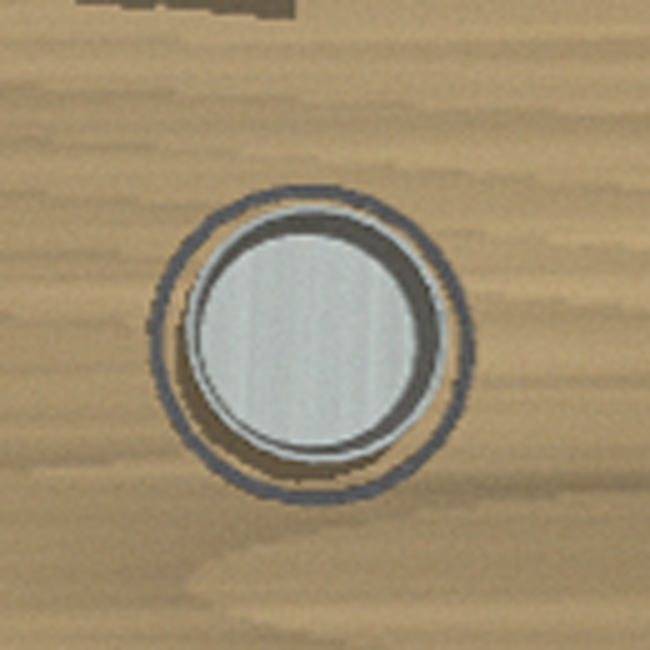

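View pics/wrist5.png

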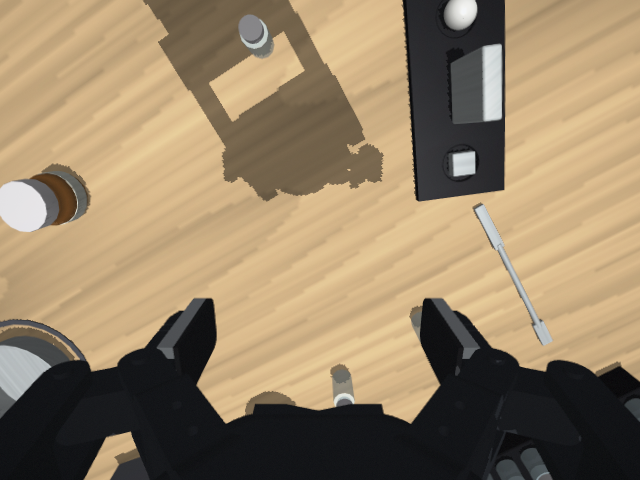

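The dish is still ~2.5 mm short of the ring's centre (dish (0.5424,-0.2446) against ring (0.5416,-0.2473) in the top view). There's ample time, so I'll nudge it once more, watching the reached position.

>>> {"name": "send_rows", "arguments": {"rows": [[0,-0.1,0,-0.02],[0,-0.25,0,-0.045],[0,-0.42,0,-0.07],[0,-0.6,0,-0.095],[0,-0.77,0,-0.12],[0,-0.9,0,-0.145],[0,-0.98,0,-0.17],[0,-1.0,0,-0.19],[0,-1.0,0,-0.19]], "jaw": 0.5}}

```text
time: 13.25
eef_pos: [0.5401, -0.171, 0.2061]
tcp_rot: [0.755, 0.656, 0.0, 0.0]
contact_force: [-1.1, 0.3, 0.5]
opening: 0.503
```

>>> {"name": "send_rows", "arguments": {"rows": [[0,-0.1,0,0],[0,-0.2,-0.08,0],[0,-0.23,-0.2,0],[0,-0.23,-0.36,0],[0,-0.23,-0.5,0],[0,-0.23,-0.57,0],[0,-0.23,-0.585,0],[-0.003,-0.26,-0.585,0],[-0.006,-0.3,-0.585,0],[-0.008,-0.33,-0.585,0],[-0.01,-0.345,-0.585,0],[-0.01,-0.352,-0.585,0],[-0.01,-0.352,-0.585,0],[-0.01,-0.352,-0.585,0]]}}

```text
time: 15.0
eef_pos: [0.5377, -0.2752, 0.0312]
tcp_rot: [0.755, 0.656, 0.001, -0.0]
contact_force: [0.0, 5.1, 5.4]
opening: 0.499
```

```bash
python3 - <<'E'
from m import *
s=monitor.get_state(); print(s['time'],s['eef_pos'],s['tcp_rot'],s['contact_force'],s['opening'])
c,im=snap("wrist","w6.png")
E
```

```text
15.0 [ 0.53774284 -0.27518064  0.03115638] [ 7.54796675e-01  6.55958446e-01  6.41432895e-04 -2.91762194e-04] [0.04065861 5.06545833 5.41034661] 0.49899925169533876
```

View pics/w6.png

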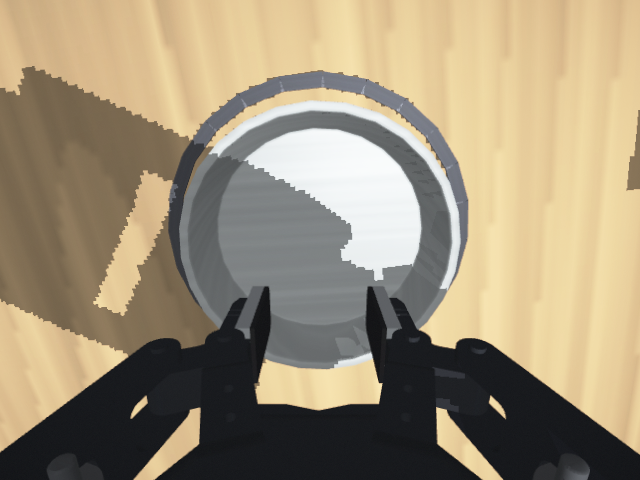

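```bash
python3 - <<'E'
from m import *
c=imaging.calibration("wrist")
W=onz(c,[(322,71),(243,95),(400,98),(200,135),(462,175),(468,210)],0);print("ring out",circ(W))
f=lambda p: np.hypot(W[:,0]-p[0],W[:,1]-p[1])-.069
print(least_squares(f,[.543,-.247]).x, f(least_squares(f,[.543,-.247]).x))
R=onz(c,[(316,101),(260,113),(380,115),(437,163),(460,230),(180,232),(200,170)],.028)
f=lambda p: np.hypot(R[:,0]-p[0],R[:,1]-p[1])-.055
r=least_squares(f,[.543,-.247]);print(r.x,r.fun)
E
```

```text
ring out [ 0.54347133 -0.24700201  0.06849586]
[ 0.54318062 -0.24759799] [ 9.56874373e-04 -1.19809983e-04 -6.72595351e-04 -4.09038549e-04
  3.65980697e-05 -8.10502077e-05]
[ 0.54306818 -0.24705992] [ 3.80989630e-04  5.94729081e-04 -8.20603060e-05 -4.07851856e-04
 -4.93229098e-04 -4.57812118e-04 -7.62630096e-04]
```

>>> {"name": "send_rows", "arguments": {"rows": [[0,0.03,0,0],[0,0.09,0,0],[0,0.12,0.03,0],[0,0.12,0.15,0],[0,0.13,0.33,0],[0,0.25,0.47,0.02],[0,0.42,0.55,0.05],[0,0.59,0.58,0.08],[0,0.76,0.58,0.105],[0,0.9,0.58,0.13],[0,0.98,0.58,0.155],[0,1.0,0.58,0.18],[0,1.0,0.58,0.2],[0,1.0,0.58,0.211]]}}

```text
time: 16.8
eef_pos: [0.5369, 0.0248, 0.2047]
tcp_rot: [0.189, 0.982, -0.0, 0.0]
contact_force: [-0.6, -0.3, -0.4]
opening: 0.501
```

```bash
python3 - <<'E'
from m import *
s=monitor.get_state(); print(s['time'],s['eef_pos'],s['tcp_rot'],s['contact_force'],s['opening'])
for n in ("top","scene"):
    c,im=snap(n,n+"7.png")
    print(n,"dish",edge_circ(c,im,(.542,-.247),.028,.045,.06),"ring",ring_fit(c,im,(.543,-.247)))
    if n=="top": crop(im,360,190,130,130,5,"t7.png")
E
```

```text
16.8 [0.53687174 0.02480263 0.20473797] [ 1.89362457e-01  9.81907199e-01 -1.57686027e-04  2.94394690e-04] [-0.60202551 -0.30609426 -0.36203014] 0.5010112328009411
top dish [ 0.54216598 -0.24625134  0.05455539] ring (array([ 0.5425847 , -0.24721161,  0.06148681]), 121)
scene dish [ 0.54515591 -0.24522834  0.05345762] ring (array([ 0.54742715, -0.2484371 ,  0.06242952]), 92)
```

View pics/t7.png

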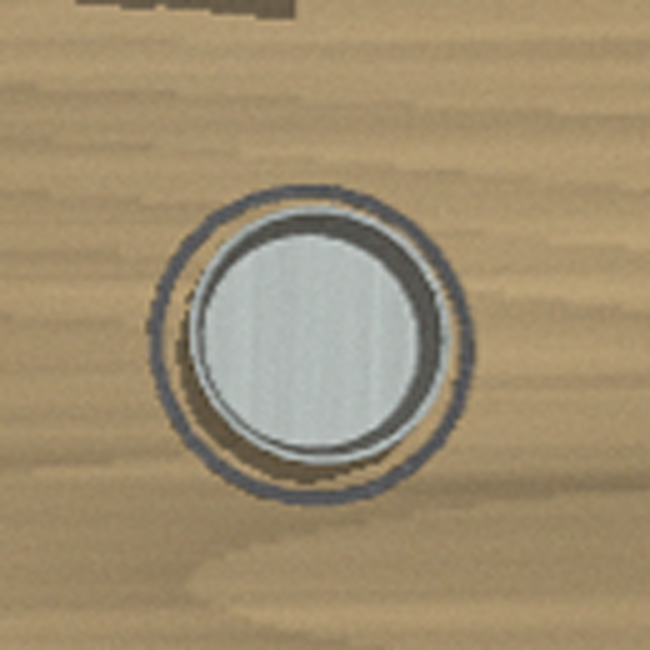

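View pics/scene7.png

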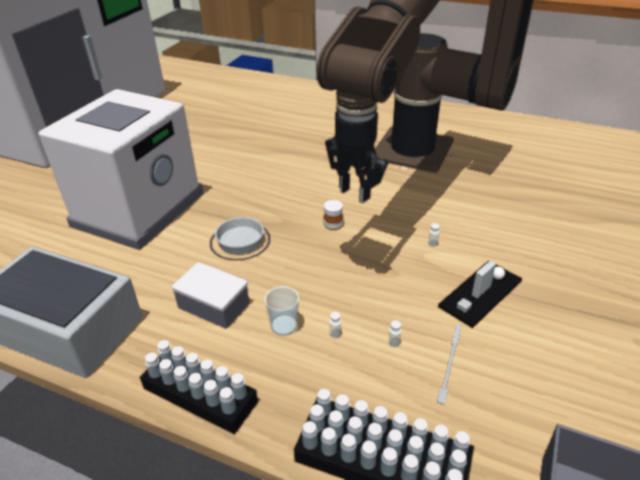

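>>> {"name": "send_rows", "arguments": {"rows": [[0.02,0.1,0,0],[0.04,0.25,0,0],[0.06,0.4,0,0],[0.07,0.55,0,0],[0.08,0.68,0,0],[0.083,0.76,0,0],[0.083,0.79,0,0],[0.083,0.79,0,0],[0.083,0.79,0,0]], "jaw": 0}}

```text
time: 18.02
eef_pos: [0.5621, 0.2602, 0.2043]
tcp_rot: [0.192, 0.981, -0.0, -0.0]
contact_force: [-0.2, -0.1, 0.2]
opening: 0.998
```

```bash
python3 - <<'E'
from m import *
s=monitor.get_state(); print(s['time'],s['eef_pos'],s['tcp_rot'],s['contact_force'],s['opening'])
c,im=snap("wrist","w8.png")
E
```

```text
18.025 [0.56213953 0.26018318 0.20434273] [ 1.91755929e-01  9.81442620e-01 -2.14184742e-04 -2.20216058e-05] [-0.23323259 -0.10721066  0.17752948] 0.99754689035645
```

View pics/w8.png

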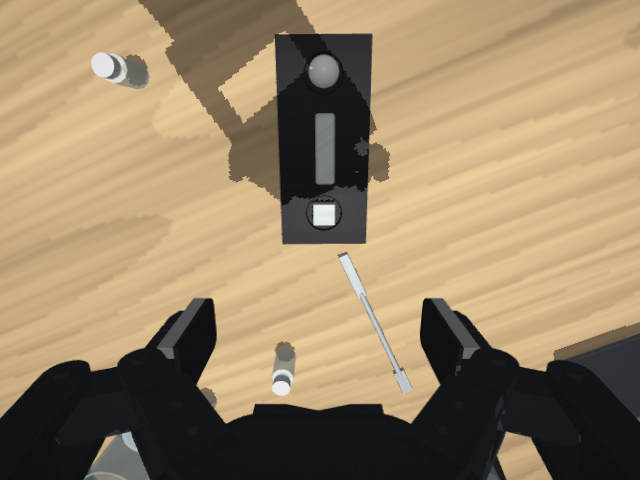

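Wrist view: tray is upright in the image, corners (276,34),(372,34),(366,243),(283,243), blade top (316–335, 113–185), ball (324,71), block (324,215).

```bash
python3 - <<'E'
from m import *
s=monitor.get_state(); c=imaging.calibration("wrist")
D=onz(c,[(276,34),(372,34),(366,243),(283,243)],.010); print(D.round(4),D.mean(0))
B=onz(c,[(316,113),(335,113),(334,185),(315,185)],.072); print(B.round(4),B.mean(0))
for P in (D,B):
    e=(P[0]+P[1]-P[2]-P[3]); print(np.degrees(np.arctan2(e[1],e[0])))
print(onz(c,(324,71),.0185),onz(c,(324,215),.012))
r=s['tcp_rot']; print("tool x",2*np.degrees(np.arctan2(r[1],r[0])))
E
```

```text
[[0.4088 0.2856 0.01  ]
 [0.4385 0.3585 0.01  ]
 [0.6053 0.2924 0.01  ]
 [0.5753 0.2188 0.01  ]] [0.5069746  0.28881424 0.01      ]
[[0.4816 0.2916 0.072 ]
 [0.4866 0.3039 0.072 ]
 [0.5331 0.2849 0.072 ]
 [0.5278 0.2719 0.072 ]] [0.5072595  0.28807852 0.072     ]
158.25203830702634
157.32742492776268
[[0.45099141 0.31089462 0.0185    ]] [[0.56426973 0.26547257 0.012     ]]
tool x 157.8775022866602
```

>>> {"name": "send_rows", "arguments": {"rows": [[-0.07,0.035,0,0],[-0.14,0.07,-0.03,0],[-0.184,0.091,-0.08,0],[-0.184,0.091,-0.18,0],[-0.184,0.091,-0.3,0],[-0.184,0.091,-0.41,0],[-0.184,0.091,-0.48,0],[-0.184,0.091,-0.515,0],[-0.184,0.091,-0.527,0],[-0.184,0.091,-0.527,0]]}}

```text
time: 19.32
eef_pos: [0.5073, 0.2886, 0.0468]
tcp_rot: [0.191, 0.982, 0.0, 0.0]
contact_force: [-0.4, -0.3, -0.6]
opening: 0.998
```

>>> {"name": "send_rows", "arguments": {"rows": [[0,0,0,0],[0,0,0,0],[0,0,0,0],[0,0,0,0]], "jaw": 0.7, "newtons": 20}}

```text
time: 19.82
eef_pos: [0.507, 0.2884, 0.0464]
tcp_rot: [0.191, 0.982, 0.0, 0.0]
contact_force: [0.1, 0.1, 0.3]
opening: 0.3
```

```bash
python3 - <<'E'
from m import *
s=monitor.get_state(); print(s['time'],s['eef_pos'],s['tcp_rot'],s['contact_force'],s['opening'])
c,im=snap("wrist","w9.png")
c,im=snap("scene"); crop(im,400,180,160,130,5,"s9.png")
E
```

```text
19.825 [0.50699738 0.28839548 0.04639782] [1.91215911e-01 9.81547991e-01 6.69531913e-05 1.12030148e-04] [0.13097057 0.10158681 0.30906857] 0.2998891207533595
```

View pics/w9.png

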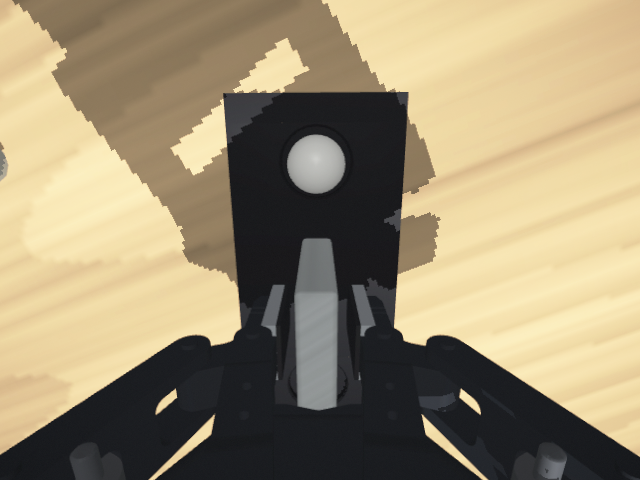

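View pics/s9.png

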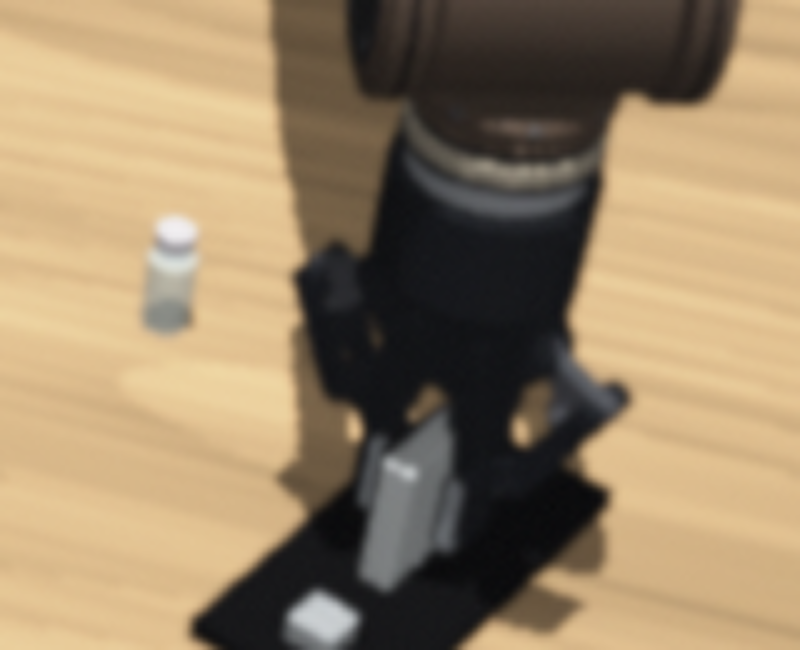

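The blade (295–337 px wide) stands centred between the pads, with ball in its pocket at (316,163). Closing.

>>> {"name": "send_rows", "arguments": {"rows": [[0,0,0,0],[0,0,0,0],[0,0,0,0],[0,0,0,0],[0,0,0,0]], "jaw": 1, "newtons": 25}}

```text
time: 20.55
eef_pos: [0.5068, 0.2882, 0.0462]
tcp_rot: [0.191, 0.982, -0.0, -0.0]
contact_force: [-1.1, -1.8, 0.8]
opening: 0.165
```

>>> {"name": "send_rows", "arguments": {"rows": [[0,0,0,0],[0,0,0,0],[0,0,0.01,0],[0,0,0.025,0],[0,0,0.045,0],[0,0,0.07,0],[0,0,0.1,0],[0,0,0.12,0],[0,0,0.13,0],[0,0,0.13,0]], "newtons": 60}}

```text
time: 21.8
eef_pos: [0.507, 0.2884, 0.0855]
tcp_rot: [0.191, 0.982, 0.0, 0.0]
contact_force: [0.6, 0.4, -3.9]
opening: 0.156
```

```bash
python3 - <<'E'
from m import *
s=monitor.get_state(); print(s['time'],s['eef_pos'],s['tcp_rot'],s['contact_force'],s['wrist_torque'],s['opening'])
c,im=snap("wrist","w10.png")
c,im=snap("scene"); crop(im,400,180,160,130,5,"s10.png")
E
```

```text
21.8 [0.50704441 0.28842098 0.08551907] [1.91205063e-01 9.81550079e-01 1.29678261e-04 2.23068344e-04] [ 0.57865304  0.37036434 -3.89994023] [ 0.01517812 -0.01053073 -0.02450722] 0.1558119040570023
```

View pics/w10.png

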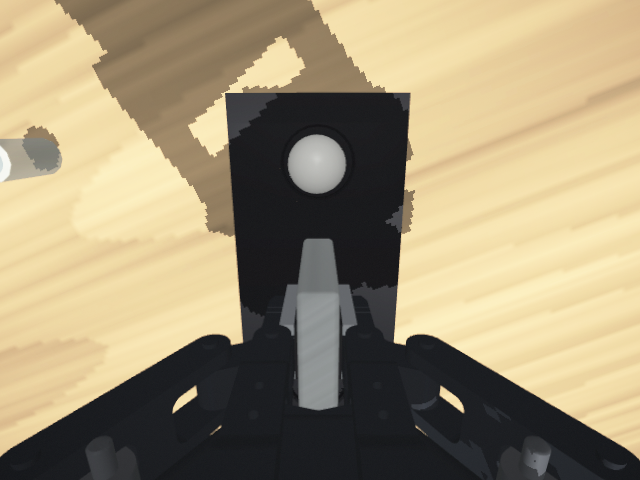

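View pics/s10.png

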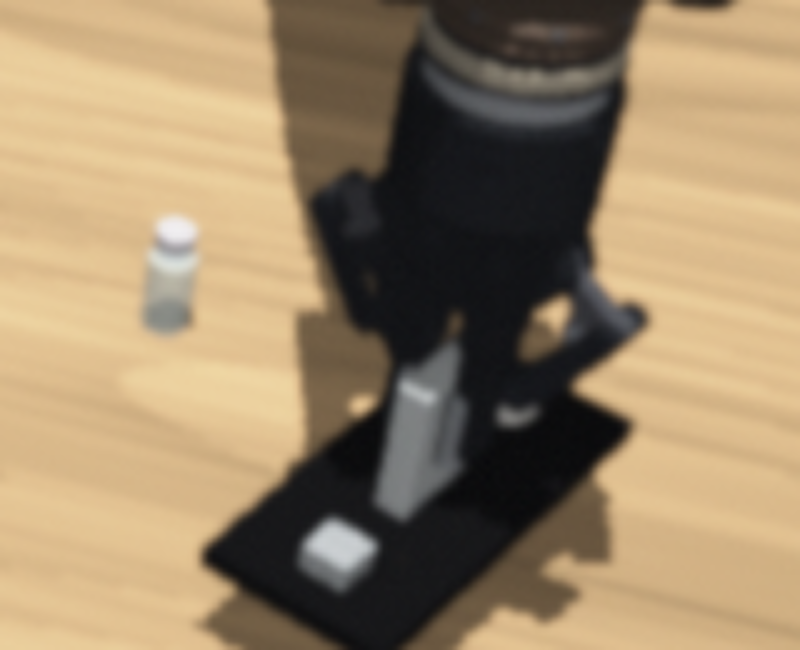

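Held with ball (317,163) in its pocket, deck unchanged in the gripper's view. Carrying gently.

>>> {"name": "send_rows", "arguments": {"rows": [[0,0,0.03,0],[0.002,-0.015,0.08,0],[0.008,-0.05,0.13,0],[0.017,-0.1,0.18,0],[0.028,-0.17,0.22,0],[0.042,-0.25,0.25,0],[0.057,-0.345,0.27,0],[0.073,-0.44,0.275,0],[0.089,-0.54,0.275,0],[0.106,-0.64,0.275,0],[0.122,-0.74,0.275,0],[0.137,-0.83,0.275,0],[0.15,-0.9,0.275,0],[0.159,-0.95,0.275,0],[0.164,-0.985,0.275,0],[0.166,-1.0,0.275,0],[0.166,-1.0,0.275,0]]}}

```text
time: 24.02
eef_pos: [0.5566, -0.0115, 0.1677]
tcp_rot: [0.191, 0.982, 0.0, -0.0]
contact_force: [-0.8, 0.4, -3.7]
opening: 0.155
```

```bash
python3 - <<'E'
from m import *
s=monitor.get_state(); print(s['time'],s['eef_pos'],s['tcp_rot'],s['contact_force'],s['opening'])
c,im=snap("wrist","w11.png")
E
```

```text
24.025 [ 0.55663018 -0.0114935   0.16770557] [ 1.91210752e-01  9.81548987e-01  1.19897887e-04 -1.43541788e-04] [-0.82185526  0.371722   -3.7199942 ] 0.15527360483232597
```

View pics/w11.png

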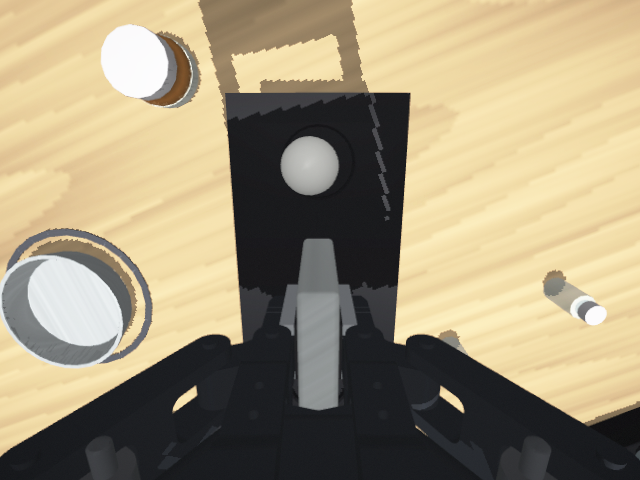

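Ball still in pocket (310,165), shifted a few mm within its play. Continuing.

>>> {"name": "send_rows", "arguments": {"rows": [[0.003,-0.02,0,0],[0.01,-0.06,0,0],[0.02,-0.12,0,0],[0.032,-0.195,0,0],[0.046,-0.28,0,0],[0.061,-0.37,0,0],[0.076,-0.46,0,0],[0.091,-0.55,0,0],[0.105,-0.635,0,0],[0.117,-0.71,0,0],[0.127,-0.77,0,0],[0.134,-0.815,0,0],[0.139,-0.843,0,0],[0.142,-0.858,0,0],[0.142,-0.858,0,0],[0.142,-0.858,0,0]]}}

```text
time: 26.08
eef_pos: [0.5993, -0.2684, 0.1677]
tcp_rot: [0.191, 0.982, 0.0, -0.0]
contact_force: [-0.2, 0.7, -3.5]
opening: 0.154
```

```bash
python3 - <<'E'
from m import *
s=monitor.get_state(); print(s['time'],s['eef_pos'],s['tcp_rot'],s['contact_force'],s['opening'],abs(s['dq']).max())
c,im=snap("wrist","w12.png")
c,im=snap("scene","s12f.png"); crop(im,170,130,160,130,5,"s12.png")
c,im=snap("top","t12f.png"); crop(im,340,180,160,130,5,"t12.png")
E
```

```text
26.075 [ 0.59932166 -0.26843359  0.16771455] [ 1.90912659e-01  9.81607010e-01  1.42638102e-04 -1.17406047e-04] [-0.16144467  0.66539166 -3.46549934] 0.15384624056682758 0.0017152291848462893
```

View pics/w12.png

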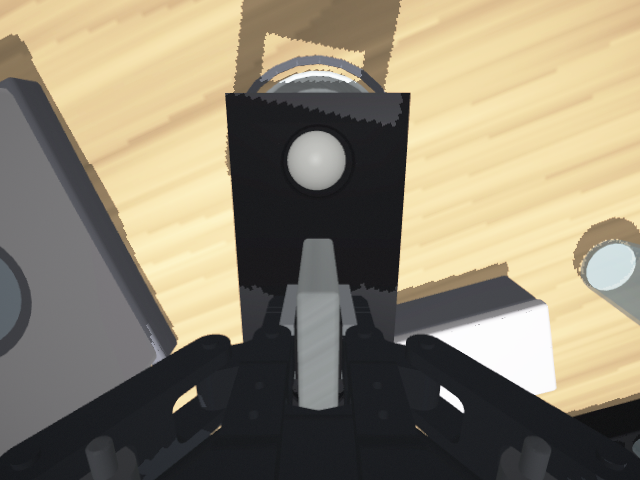

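View pics/s12.png

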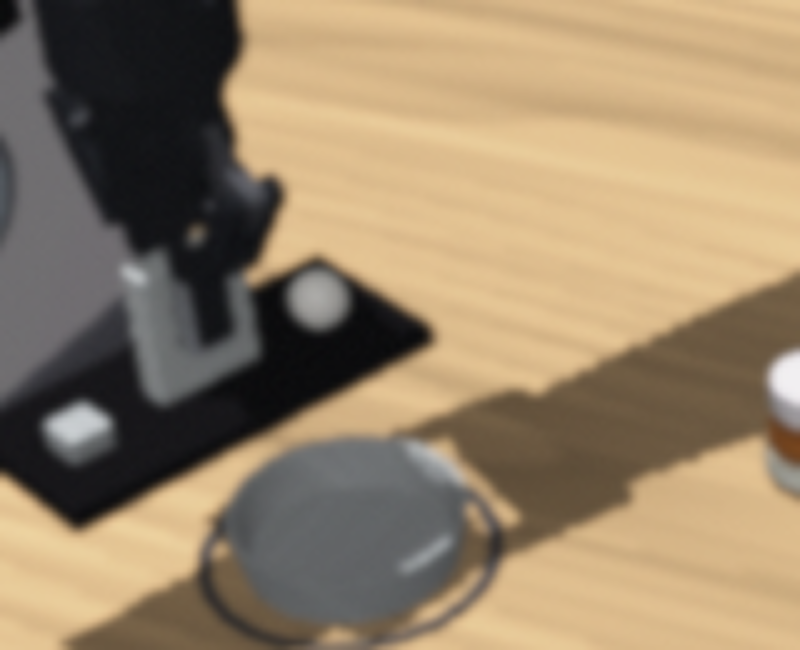

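View pics/t12.png

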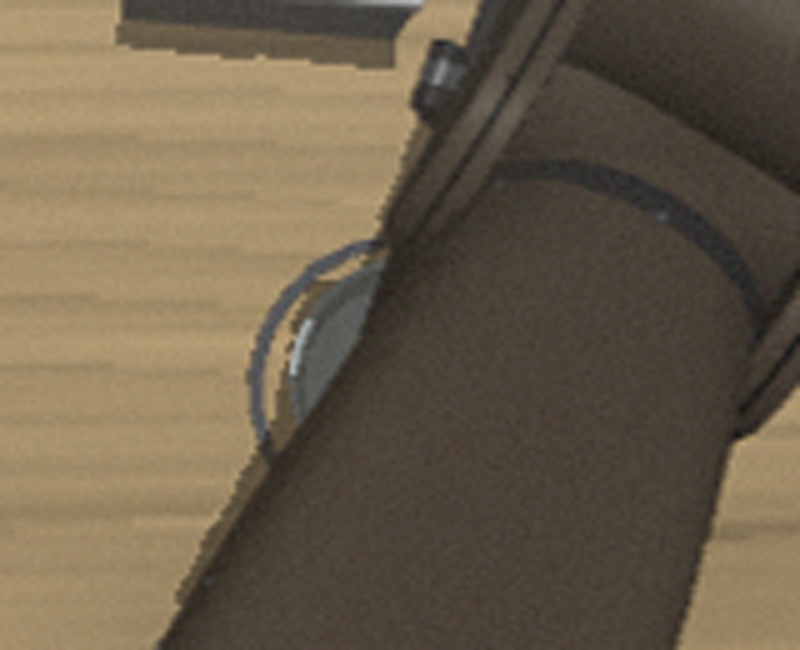

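```bash
python3 - <<'E'
from m import *
w=imaging.calibration("wrist"); s=imaging.calibration("scene")
print("wrist ball",onz(w,(316,160),.14))
bs=(319/5+169.9,299/5+129.9)
print("scene ball",onz(s,bs,.14), "tri",tri([w,s],[(316,160),bs]))
print("scene window",onz(s,(161.5,169.5),.14))
# block/ball/blade in scene for level: block top center
print(onz(s,(79/5+169.9,422/5+129.9),.14-.0185+.018))
im=cv2.imread("pics/s12f.png"); print("dish scene",edge_circ(s,im,(.545,-.246),.028,.047,.06))
# deck corners seen in wrist
D=onz(w,[(226,93),(410,93)],.1315);print(D.round(4), np.linalg.norm(D[0]-D[1]))
E
```

```text
wrist ball [[ 0.54193578 -0.24604465  0.14      ]]
scene ball [[ 0.54723928 -0.24282623  0.14      ]] tri [ 0.54222369 -0.24622809  0.13600922]
scene window [[ 0.53823043 -0.43342519  0.14      ]]
[[ 0.65891166 -0.28730613  0.1395    ]]
dish scene [ 0.54700668 -0.24344967  0.05340709]
[[ 0.5014 -0.2716  0.1315]
 [ 0.5313 -0.1978  0.1315]] 0.07965293494835057
```

View pics/s12f.png

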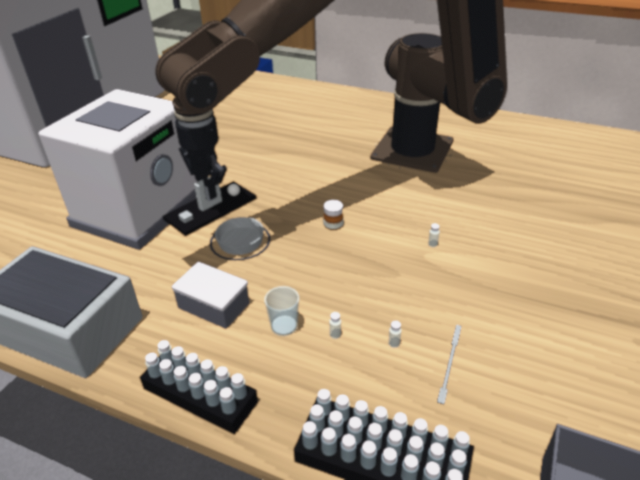

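Tray is held over the dish; wrist ball at (316,160) → (0.542,-0.246), about 1–1.5 mm from dish centre. A tiny trim, then settle and last check.

>>> {"name": "send_rows", "arguments": {"rows": [[0.002,-0.001,0.001,0],[0.004,-0.002,0.003,0],[0.004,-0.002,0.003,0],[0.004,-0.002,0.003,0],[0.004,-0.002,0.003,0],[0.004,-0.002,0.003,0],[0.004,-0.002,0.003,0],[0.004,-0.002,0.003,0],[0.004,-0.002,0.003,0],[0.004,-0.002,0.003,0]]}}

```text
time: 27.48
eef_pos: [0.6005, -0.2696, 0.1686]
tcp_rot: [0.191, 0.982, 0.0, -0.0]
contact_force: [-0.8, -1.2, -3.2]
opening: 0.15
```

```bash
python3 - <<'E'
from m import *
s=monitor.get_state(); print(s['time'],s['eef_pos'],s['tcp_rot'],s['contact_force'],s['opening'],abs(s['dq']).max())
c,im=snap("wrist","w13.png")
c,im=snap("scene","s13.png"); a=cv2.imread("pics/scene0.png")
d=cv2.absdiff(a,im).max(2); crop(d,0,0,640,480,1,"diff.png")
E
```

```text
27.475 [ 0.60050966 -0.26958281  0.16861256] [ 1.91186402e-01  9.81553746e-01  1.83464841e-05 -4.93747247e-05] [-0.83176371 -1.16783537 -3.19384352] 0.15048641484864572 0.006277065033633973
```

View pics/w13.png

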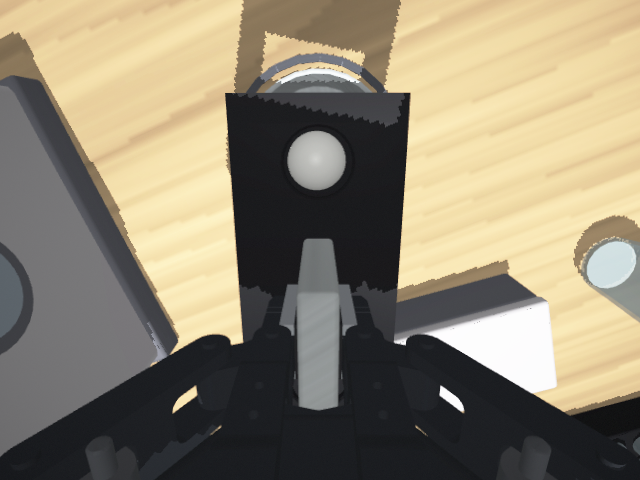

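View pics/diff.png

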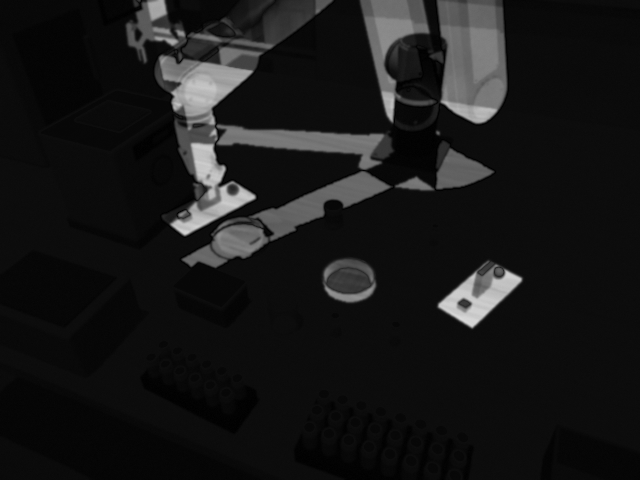

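Ball sits centred in its pocket at (316,160), the arm is still, and the difference image shows only the dish, tray, arm and shadows changed.

```bash
python3 -c "
from plant import workorder; print(workorder.sign_off())"
```

```text
the job is handed in; nothing more can be done
None
```

I slid the dish into the ring with the fingers inside its wall, in three pushes without lifting it. Then I gripped the tray by its blade at 60 N, carried it level to the dish and handed in at about 27.6 s while still holding it.

**Dish in the ring:** the last top view puts its centre 1.2 mm from the ring's centre. The wrist camera gives 0.6 mm and the scene camera about 1.5 mm.

**Ball over the dish:** before a last trim of about 1–1.5 mm, the wrist camera put the ball about 1.6 mm from the dish's middle. I did not recalculate it after the trim, but the pictures show the ball and the arm at rest where expected.

**Ball height:** the arm position gives 140.7 mm, against 140 mm for the window. Before the trim raised it 0.9 mm, combining the wrist and scene cameras gave only 136 mm. The scene and top cameras together read the window about 2.3 mm low, so I trusted the arm position; that disagreement stays.

**Tray and other things:** the ball and block stayed in their pockets. The block was last seen in the scene picture just before the trim, because the gripper hides it from the wrist camera. The difference between the first and last scene pictures shows only the arm, dish, tray and shadows changed. The scene and top cameras disagree by about 3 mm in x, which is about what their stated 2 mm accuracy allows.

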